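# Set out an auction lot on its display boards

### The job

Set out this auction lot for viewing: stand the brass candlestick upright inside the large ring outline, the silver caster upright inside the small ring outline, and the striped wooden box, lid up, squarely inside the rectangular outline. Pull the framed tile up out of the narrow gap in the grey packing block and stand it the same way up in the groove of the wooden stand, midway along it. Any order will do; leave the small green vase standing where it is, and let go of everything.

Things in the scene. Friction and masses are not known exactly. Their poses are not given: they have to be found in the camera images.
- candlestick: brass candlestick, loose, 98 mm tall, about 0.2 to 0.4 kg: round foot 70 mm across, stem 16 to 24 mm across, and at the top a plain cylindrical candle socket 34 mm across from 68 to 98 mm height (the place to grip). Origin: centre of the underside of its foot; z up its axis.
- caster: silver sugar caster (shaker), loose, 80 mm tall, about 0.12 to 0.22 kg: foot 44 mm across, cylindrical body 40 mm across from 26 to 56 mm height, a rim 43 mm across at 57 to 61 mm and a domed top. Origin: centre of the underside; z up its axis.
- wood_box: small closed box of dark wood with a light wood stripe in the middle, loose, 64 mm (x) x 46 mm (y) x 45 mm high, about 0.1 to 0.2 kg; its lid is fixed shut. Origin: centre of the underside; z up.
- tile: blue tile in a brown wooden frame, loose, a flat plate 10 mm thick (x) x 70 mm wide (y) x 80 mm tall (z), about 0.1 to 0.16 kg; both faces are alike. At the start it stands on its lower edge in the gap of the packing block with its upper 40 mm showing. Origin: centre of its lower edge (bottom face); z up the plate.
- packing_block: grey plastic packing block, fixed, 56 mm (x) x 94 mm (y) x 45 mm high, with a narrow vertical gap 12 mm (x) x 76 mm (y), open at the top only, its floor at 5 mm height. Origin: centre of the underside, under the middle of the gap; y runs along the gap, z up.
- board_large_ring: a fixed flat square display board, 110 x 110 mm and 6 mm thick, dark blue felt, with a white outline on it: a large ring, 86 mm inside diameter. Origin: centre of the board's underside, under the outline's centre; z up, top surface at z = 6 mm.
- board_small_ring: a fixed flat square display board, 110 x 110 mm and 6 mm thick, dark blue felt, with a white outline on it: a small ring, 60 mm inside diameter. Origin: centre of the board's underside, under the outline's centre; z up, top surface at z = 6 mm.
- board_rectangle: a fixed flat square display board, 110 x 110 mm and 6 mm thick, dark blue felt, with a white outline on it: a rectangle, 80 mm (x) x 62 mm (y) inside. Origin: centre of the board's underside, under the outline's centre; z up, top surface at z = 6 mm.
- groove_stand: wooden display stand, brown groove on a dark base, fixed: base 70 mm (x) x 100 mm (y) x 8 mm, carrying a straight V-shaped groove along y, open at its ends, 14 mm wide at its flat floor (8 mm height) and 34 mm wide at its mouth (36 mm height); about 46 mm over the outsides of the mouth. Origin: centre of the underside, under the middle of the groove; z up.
- vase: small green glass vase, loose, 85 mm tall, 44 mm across at the belly, 0.2 kg; not to be moved. Origin: centre of the underside; z up.
Not all that is in view belongs to the job. Of the things that look like the tile, the middle-sized one is meant.

How it is judged:
At the end, for the whole second after the job is handed in: Candlestick, caster, box stand upright (0.12 rad) on their own boards, centred within 12 mm, the box square within 0.28 rad; the tile stands same way up (lean < 0.45 rad) on the groove's floor, along it within 0.2 rad, within 15 mm of its middle; all at rest (< 20 mm/s) (horizontal distance between candlestick and board_large_ring below 0.012 m and z of candlestick in the frame of board_large_ring between 0.002 and 0.012 m and angle between each of candlestick, caster, wood_box's own z axis and vertical below 0.12 rad and horizontal distance between caster and board_small_ring below 0.012 m and z of caster in the frame of board_small_ring between 0.002 and 0.012 m and horizontal distance between wood_box and board_rectangle below 0.012 m and z of wood_box in the frame of board_rectangle between 0.002 and 0.012 m and angle between the x axis of wood_box and the x axis of board_rectangle, either way round below 0.28 rad and x of tile in the frame of groove_stand between -0.014 and 0.014 m and y of tile in the frame of groove_stand between -0.015 and 0.015 m and z of tile in the frame of groove_stand between 0.004 and 0.016 m and angle between tile's own z axis and vertical below 0.45 rad and angle between the y axis of tile and the y axis of groove_stand, either way round below 0.2 rad and linear speed of each of candlestick, caster, wood_box, tile below 0.02 m/s); the robot touches nothing.
It fails at once if the vase is shifted by more than 20 mm or tipped by more than 0.3 rad (distance of vase from where it was at the start of the episode above 0.02 m or angle between vase's own z axis and vertical above 0.3 rad).
It also fails if it takes over 117 s, if anything falls off the work surface, if the arm or the gripper's body presses on something with over 40 N, if the wrist force passes 120 N, or if a joint passes its speed limit or range.

### The arm

A 6-joint arm with a two-finger parallel gripper is mounted at the origin on the work surface. World frame = base frame: x ahead of the robot, y to its left, z up, the work surface at z = 0. Lengths are in m, angles in rad, forces in N, time in s.
With the tool pointing down it reaches from about 0.3 to 0.85 m from the base axis. Payload 4.2 kg.
Tool frame: the origin (TCP) lies at the very end of the fingers, on their centre line; the grasp point (between the pads) lies 19 mm behind it; z points along the fingers, y is the direction in which the jaws open and shut (so a half turn about z gives the same grasp; the last joint's range is limited). The gripper opens to 91 mm and grips with 3 to 60 N. Pads are 32 mm wide; open, the fingers measure 118 mm over their backs; the gripper's body (76 mm by 178 mm) begins 60 mm behind the grasp point.
Start: joints at [-1.367, 0.32, 1.565, -0, 1.257, -0.02], TCP at [0.128, -0.561, 0.214] pointing down, gripper open.
Joint ranges: [-3.11, 3.11], [-0.84, 2.01], [0.21, 2.61], [-1.34, 4.49], [0.05, 2.63], [-2.56, 2.56]. Speed limits (rad/s): [2.57, 2.57, 3.14, 3.14, 3.14, 3.14].

### API

Orientations are given as [roll, pitch, yaw] about the fixed x, y, z axes, in that order (R = Rz(yaw) Ry(pitch) Rx(roll)).
In Python, from rig import manip gives the robot as it stands. The module is installed in compiled form; this text tells all that it offers.
- The arm moves only by the shell command python3 -m handwheel 'ROWS' [FORCE]. ROWS is a JSON object of lists of equal length, an entry for each row: "slide": the shift along the tool's x, y, z each as a share of 0.02 m, from -1 to 1, a list of three; "spin": the turn about the tool's z as a share of 360 degrees, from -1 to 1; "hand": the opening, from 0 (shut) to 1 (fully open). A call has exactly 10 rows; each row shifts and turns the commanded pose from where the row before left it, along the tool's axes as they then stand; what a row does not reach is not made up. A row lasts 1/8 s, in which the tool goes at most 62.5 mm and 10.7 degrees, less where a joint would pass 70% of its speed; a pose out of reach is approached as far as the arm can. A call with a number of a shift or a turn outside -1 to 1 is refused whole. A call with a gripper value outside its range is refused whole. The fingers move at their own pace and stop on an object; FORCE is the grip in N (left out, the last holds). Time passes only in rows, so rows that do not move let the fingers close, or fill a call up. It gives the time, the measured TCP pose, the force and the opening at its end, in the units of the state.
- manip.observe(): the state, without advancing time (a new reading comes with each control period).
- manip.read_camera(name): name is "scene" or "side" or "wrist"; returns a dict with "color" (384x512x3 uint8, red, green, blue), "depth" (384x512 float32, m along the optical axis (not along the pixel's ray), 0 where there is no reading), "K" (3x3 intrinsics, pixels), "world_to_cam" (4x4, takes a point from world to camera coordinates). Camera axes: x right, y up, looking along -z (the intrinsics and any distortion apply to the point x, -y, -z); pixel columns grow to the right and rows downward; lengths in m; the calibration is good to about 2 mm. A picture is of the moment at which its call begins.
- manip.job_done(): hands the job in, once; it reports no verdict.
The state is a dict: "clock": time; "joints": joint angles; "qd": joint speeds; "joint_efforts": joint torques, N m; "tool_pos": TCP position; "ee_rot": TCP orientation; "ft_force": force on the tool from outside, world axes, zero at the start; "torque": the same for the moment, N m; "width": finger opening in m.
Only numpy, scipy, OpenCV 4.12 (cv2) and the standard library are available. Lean on these libraries where they do the work, as an engineer would, in place of code of your own. Each camera call takes 0.05 s, during which the arm holds its last target.

## Working session

There is one attempt and no reset: what is moved stays moved. The work goes in short steps, Python scripts to look and compute and a shell command to move; the robot and the scene stay as the last step left them, time stands still between calls to the robot, and variables do not carry over. Pictures are saved under pics/ and viewed, and the job is handed in when it is done.

```bash
mkdir -p pics; cat > h.py <<'E'
import numpy as np, cv2, json
from rig import manip
def snap(n,tag):
    c=manip.read_camera(n); np.savez(f'pics/{tag}.npz',**c)
    cv2.imwrite(f'pics/{tag}.png',c['color'][:,:,::-1]); return c
def load(tag): return dict(np.load(f'pics/{tag}.npz'))
def pts(c):
    K=c['K'];d=c['depth'];v,u=np.mgrid[:d.shape[0],:d.shape[1]]
    p=np.stack([(u-K[0,2])/K[0,0]*d,-(v-K[1,2])/K[1,1]*d,-d],-1)
    W=np.linalg.inv(c['world_to_cam']); return p@W[:3,:3].T+W[:3,3]
def ray(c,u,v,z):
    K=c['K'];W=np.linalg.inv(c['world_to_cam'])
    d=W[:3,:3]@np.array([(u-K[0,2])/K[0,0],-(v-K[1,2])/K[1,1],-1]);o=W[:3,3]
    return o+d*(z-o[2])/d[2]
E
python3 - <<'E'
from h import *
print(manip.observe())
for n in('scene','side','wrist'):
    c=snap(n,n+'0'); print(n,c['K'].round(1).tolist(),np.linalg.inv(c['world_to_cam'])[:3].round(3).tolist(), c.keys())
E
```

```text
{'clock': 0.0, 'joints': array([-1.36699132e+00,  3.20296282e-01,  1.56571261e+00, -1.26520302e-05,
        1.25739949e+00, -2.00049676e-02]), 'qd': array([ 0.00022225, -0.00147753, -0.00163565, -0.00084396,  0.00070583,
       -0.00147072]), 'joint_efforts': array([-3.34619370e-03, -4.12455153e+01, -2.31969202e+01,  7.25303614e-02,
        4.59326897e-02, -1.38251989e-04]), 'tool_pos': array([ 0.12750672, -0.56014565,  0.21310474]), 'ee_rot': array([-3.13977705e+00, -2.42947920e-05,  2.23813862e-01]), 'ft_force': array([ 0.51508848, -0.20657528, -0.76784764]), 'torque': array([-0.02287793,  0.01712077, -0.05857727]), 'width': 0.0909950136096737}
scene [[409.1, 0.0, 254.1], [0.0, 409.1, 186.8], [0.0, 0.0, 1.0]] [[0.872, -0.282, 0.399, 0.854], [0.488, 0.477, -0.73, -0.712], [0.015, 0.832, 0.554, 0.585]] dict_keys(['color', 'depth', 'K', 'world_to_cam'])
side [[429.0, 0.0, 255.9], [0.0, 429.0, 194.7], [0.0, 0.0, 1.0]] [[-0.831, 0.294, -0.472, -0.12], [-0.555, -0.402, 0.728, 0.989], [0.024, 0.867, 0.497, 0.692]] dict_keys(['color', 'depth', 'K', 'world_to_cam'])
wrist [[294.0, 0.0, 250.2], [0.0, 294.0, 192.9], [0.0, 0.0, 1.0]] [[0.223, 0.945, 0.238, 0.194], [-0.975, 0.217, 0.053, -0.546], [-0.001, -0.244, 0.97, 0.385]] dict_keys(['color', 'depth', 'K', 'world_to_cam'])
```

View pics/scene0.png

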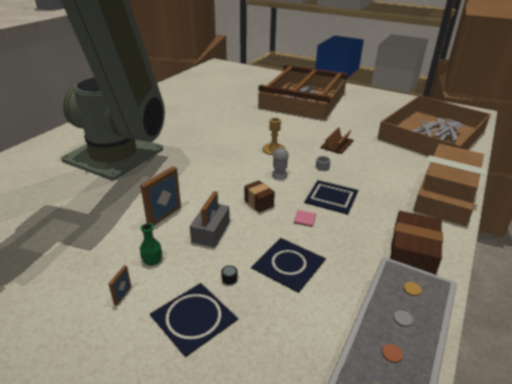

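View pics/side0.png

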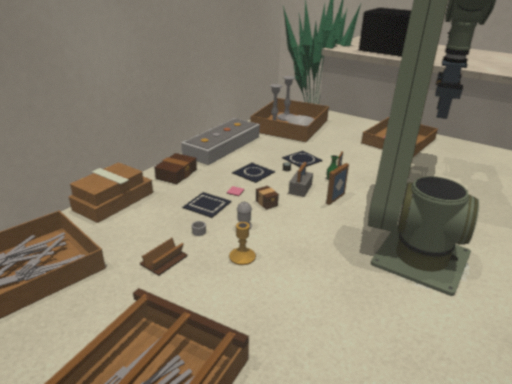

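View pics/wrist0.png

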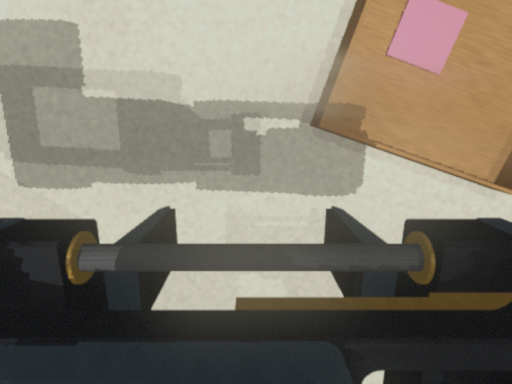

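```bash
python3 - <<'E'
from h import *
c=load('scene0');P=pts(c)
im=c['color'][:,:,::-1]
cr=im[130:360,80:370]
cv2.imwrite('pics/crop0.png',cv2.resize(cr,None,fx=2.6,fy=2.6,interpolation=cv2.INTER_CUBIC))
# table plane check
for u,v in [(300,330),(100,250),(230,150),(350,230)]: print(P[v,u].round(4), ray(c,u,v,0).round(4))
hsv=cv2.cvtColor(im,cv2.COLOR_BGR2HSV)
# boards: dark blue
m=((hsv[...,0]>105)&(hsv[...,0]<130)&(hsv[...,1]>90)&(hsv[...,2]<80)).astype(np.uint8)
m=cv2.morphologyEx(m,cv2.MORPH_CLOSE,np.ones((9,9)))
n,l,s,ce=cv2.connectedComponentsWithStats(m)
for i in range(1,n):
    if s[i,4]<60: continue
    q=P[l==i];print(s[i],np.median(q,0).round(3))
    cn=max(cv2.findContours((l==i).astype(np.uint8),0,1)[0],key=cv2.contourArea)
    w=np.array([ray(c,*p[0],.006)[:2] for p in cn]).astype(np.float32)*1000
    print(cv2.minAreaRect(w))
E
```

```text
[ 0.7137 -0.2846  0.0017] [ 0.7133 -0.2833  0.    ]
[ 0.274  -0.3113  0.0015] [ 0.2725 -0.3102  0.    ]
[0.2752 0.1934 0.0011] [0.2741 0.1951 0.    ]
[7.028e-01 1.580e-02 2.000e-04] [0.7027 0.016  0.    ]
[ 316   36   47   40 1381] [ 0.133  1.571 -0.074]
((200.60714721679688, 1343.6004638671875), (223.76649475097656, 685.8495483398438), 14.642871856689453)
[307 188  49  24 680] [0.632 0.098 0.007]
((622.5732421875, 111.80996704101562), (100.26061248779297, 97.18157958984375), 4.862251281738281)
[ 254  240   69   51 1872] [ 0.633 -0.158  0.007]
((630.4228515625, -153.57980346679688), (102.86737823486328, 101.93653106689453), 83.9665298461914)
[ 152  285   84   70 2832] [ 0.548 -0.361  0.007]
((543.547119140625, -354.4620666503906), (104.33769989013672, 103.6898193359375), 71.5616455078125)
```

View pics/crop0.png

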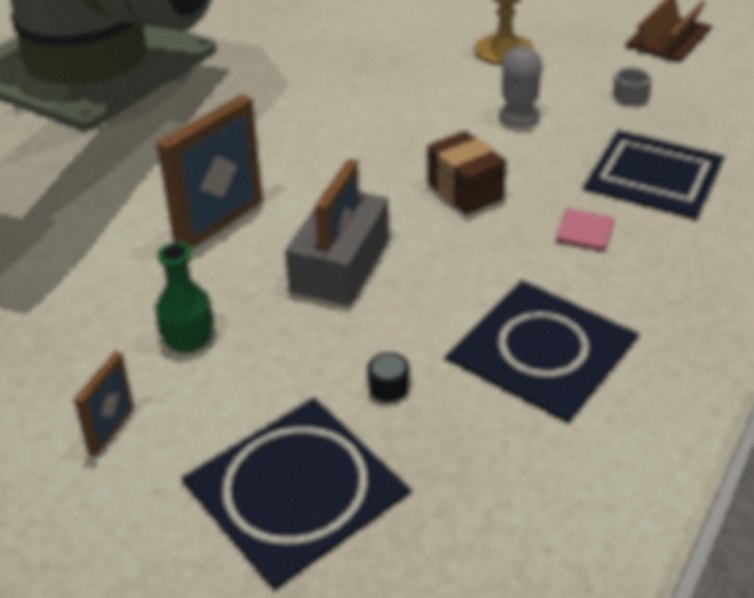

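```bash
cat > m.py <<'E'
from h import *
def rings(c,boxes):
    im=c['color'][:,:,::-1];g=im.min(2)
    for name,(u0,v0,u1,v1) in boxes.items():
        m=np.zeros(g.shape,np.uint8);m[v0:v1,u0:u1]=(g[v0:v1,u0:u1]>105)
        # drop components touching box border
        n,l,s,_=cv2.connectedComponentsWithStats(m)
        for i in range(1,n):
            if s[i,0]<=u0 or s[i,1]<=v0 or s[i,0]+s[i,2]>=u1 or s[i,1]+s[i,3]>=v1 or s[i,4]<30: continue
            v,u=np.where(l==i);w=np.array([ray(c,a,b,.006)[:2] for a,b in zip(u,v)])
            A=np.c_[2*w,np.ones(len(w))];x=np.linalg.lstsq(A,(w**2).sum(1),rcond=None)[0]
            print(name,s[i],'circ',x[:2].round(4),np.sqrt(x[2]+x[0]**2+x[1]**2).round(4),'rect',cv2.minAreaRect((w*1000).astype(np.float32)))
E
python3 - <<'E'
from m import *
rings(load('scene0'),dict(L=(150,284,240,352),S=(252,238,326,290),R=(304,180,362,214)))
rings(load('side0'),dict(L=(280,150,324,168),S=(230,160,277,184),R=(182,190,232,218)))
for tag in('scene0','side0'):
    c=load(tag);P=pts(c);z=P[...,2]
    m=((z>.015)&(z<.25)&(P[...,0]>.2)&(P[...,0]<.75)&(abs(P[...,1])<.45)).astype(np.uint8)
    n,l,s,_=cv2.connectedComponentsWithStats(m)
    for i in range(1,n):
        if s[i,4]<40: continue
        q=P[l==i];print(tag,i,s[i],q.min(0).round(3),q.max(0).round(3))
    np.save(f'pics/{tag}_l.npy',l)
E
```

```text
L [166 294  55  45 382] circ [ 0.5413 -0.3517] 0.045 rect ((541.1995849609375, -351.49932861328125), (93.63467407226562, 93.4117431640625), 61.60900115966797)
S [272 251  34  24 160] circ [ 0.6285 -0.1497] 0.0321 rect ((629.508056640625, -151.23956298828125), (67.11674499511719, 65.06839752197266), 30.190704345703125)
R [311 184  10  15  35] circ [0.6169 0.1176] 0.0436 rect ((579.5748901367188, 114.61080932617188), (10.204472541809082, 69.21904754638672), 10.226655006408691)
R [344 192   9  15  36] circ [0.638  0.1192] 0.0325 rect ((662.246337890625, 121.62781524658203), (5.771794319152832, 66.58048248291016), 4.819870948791504)
scene0 1 [267 117  22  55 627] [0.367 0.125 0.015] [0.483 0.283 0.101]
scene0 2 [325 127  17  20 144] [0.512 0.34  0.015] [0.532 0.445 0.039]
scene0 3 [335 130  17  19  80] [0.546 0.337 0.015] [0.562 0.442 0.041]
scene0 4 [316 155  15  11 121] [0.53  0.221 0.015] [0.568 0.265 0.029]
scene0 5 [ 140  166   41   96 2132] [ 0.301 -0.299  0.015] [ 0.407 -0.105  0.114]
scene0 6 [244 180  32  28 616] [ 0.44  -0.033  0.015] [0.517 0.031 0.049]
scene0 7 [ 190  191   40   51 1236] [ 0.41  -0.197  0.015] [ 0.475 -0.095  0.088]
scene0 8 [109 265  22  35 446] [ 0.395 -0.401  0.015] [ 0.41  -0.352  0.058]
scene0 9 [221 265  17  15 201] [ 0.533 -0.261  0.015] [ 0.564 -0.229  0.026]
side0 1 [326 151  23  50 734] [ 0.303 -0.4    0.015] [ 0.41  -0.098  0.114]
side0 2 [282 162   9   6  43] [ 0.534 -0.255  0.016] [ 0.565 -0.225  0.026]
side0 3 [288 162  25  32 460] [ 0.402 -0.199  0.015] [ 0.471 -0.089  0.088]
side0 4 [255 185  24  21 347] [ 0.442 -0.029  0.015] [0.52 0.04 0.05]
side0 5 [234 201  18  57 667] [0.366 0.135 0.015] [0.482 0.285 0.101]
side0 6 [191 221  15  12 116] [0.529 0.228 0.015] [0.569 0.267 0.028]
side0 7 [141 237  42  32 545] [0.515 0.342 0.015] [0.566 0.446 0.039]
```

```bash
python3 - <<'E'
from h import *
im=load('side0')['color'][:,:,::-1]
cv2.imwrite('pics/crop1.png',cv2.resize(im[140:280,130:360],None,fx=3.4,fy=3.4,interpolation=cv2.INTER_CUBIC))
E
```

```text
(no output)
```

View pics/crop1.png

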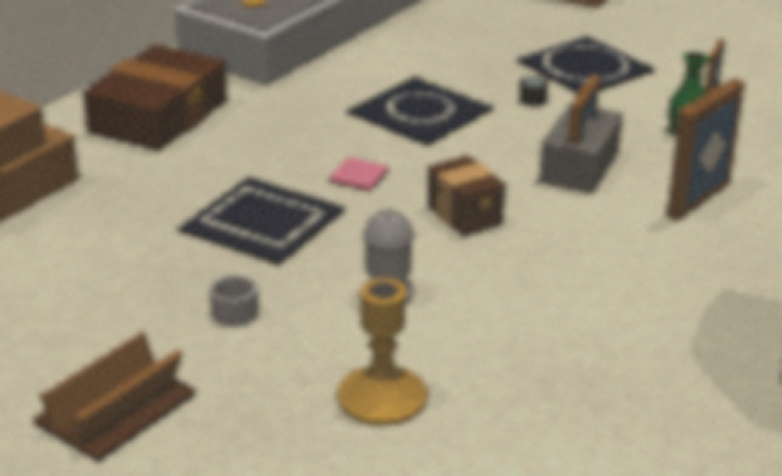

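```bash
python3 - <<'E'
from h import *
Ps=[]
for tag in('scene0','side0'):
    c=load(tag);P=pts(c);hsv=cv2.cvtColor(c['color'],cv2.COLOR_RGB2HSV)
    P=np.concatenate([P,hsv],-1).reshape(-1,6);Ps.append(P)
def reg(P,x0,x1,y0,y1,z0,z1): return P[(P[:,0]>x0)&(P[:,0]<x1)&(P[:,1]>y0)&(P[:,1]<y1)&(P[:,2]>z0)&(P[:,2]<z1)]
def rect(q): 
    r=cv2.minAreaRect((q[:,:2]*1000).astype(np.float32)); return [np.round(a,1) for a in r]
def circ(q):
    A=np.c_[2*q[:,:2],np.ones(len(q))];x=np.linalg.lstsq(A,(q[:,:2]**2).sum(1),rcond=None)[0]
    return x[:2].round(4),np.sqrt(x[2]+x[0]**2+x[1]**2).round(4)
for name,a in dict(box=(.42,.54,-.05,.06,.040,.056),block=(.38,.5,-.21,-.08,.038,.05),tile=(.38,.5,-.21,-.08,.06,.1),
   candtop=(.33,.44,.2,.3,.092,.105),stand=(.47,.6,.3,.48,.03,.045),standlow=(.47,.6,.3,.48,.004,.012), vasetop=(.33,.42,-.32,-.25,.02,.2)).items():
    for P in Ps+[np.concatenate(Ps)]:
        q=reg(P,*a)
        print(name,len(q),rect(q) if len(q)>3 else '', np.median(q[:,:3],0).round(4))
for name,a in dict(cand=(.33,.42,.22,.31,.072,.095),castbody=(.43,.5,.1,.18,.028,.054),castall=(.42,.5,.1,.18,.02,.09)).items():
    for P in Ps+[np.concatenate(Ps)]:
        q=reg(P,*a);print(name,len(q),circ(q),q[:,:3].min(0).round(3),q[:,:3].max(0).round(3))
E
```

```text
box 343 [array([478.2,   1.2]), array([49.4, 66.6]), np.float64(65.2)] [ 0.4811 -0.0033  0.0459]
box 182 [array([480. ,   4.1]), array([48.7, 66.2]), np.float64(68.5)] [0.4776 0.0073 0.0453]
box 525 [array([479.2,   2.2]), array([52.5, 67.6]), np.float64(66.8)] [0.4801 0.0008 0.0457]
block 575 [array([ 438.3, -145.6]), array([57. , 96.1]), np.float64(11.0)] [ 0.4484 -0.1635  0.0456]
block 204 [array([ 439.3, -141.9]), array([ 56.5, 104.3]), np.float64(12.1)] [ 0.4303 -0.126   0.0449]
block 779 [array([ 438.5, -142.2]), array([ 58.6, 104.2]), np.float64(9.2)] [ 0.4457 -0.1544  0.0454]
tile 263 [array([ 437.8, -144. ]), array([11.5, 70.8]), np.float64(12.2)] [ 0.4409 -0.1514  0.0794]
tile 87 [array([ 438.8, -138.6]), array([11.1, 73.8]), np.float64(12.1)] [ 0.4354 -0.132   0.0782]
tile 350 [array([ 438. , -140.6]), array([13.4, 77.3]), np.float64(12.1)] [ 0.4397 -0.1461  0.0791]
candtop 73 [array([385.8, 263.4]), array([33.5, 33. ]), np.float64(59.3)] [0.3878 0.2591 0.0985]
candtop 108 [array([386.6, 267. ]), array([31.4, 33.6]), np.float64(49.4)] [0.3854 0.27   0.0981]
candtop 181 [ar
[... 1160 characters left out ...]
403 0.284 0.095]
cand 188 (array([0.3865, 0.2651]), np.float64(0.0166)) [0.369 0.244 0.072] [0.404 0.284 0.095]
castbody 130 (array([0.4626, 0.1463]), np.float64(0.0184)) [0.444 0.125 0.028] [0.483 0.157 0.054]
castbody 106 (array([0.463 , 0.1508]), np.float64(0.0176)) [0.444 0.14  0.029] [0.475 0.17  0.054]
castbody 236 (array([0.4632, 0.1481]), np.float64(0.0194)) [0.444 0.125 0.028] [0.483 0.17  0.054]
castall 324 (array([0.4641, 0.1428]), np.float64(0.0147)) [0.444 0.125 0.02 ] [0.483 0.161 0.082]
castall 270 (array([0.4611, 0.1536]), np.float64(0.0144)) [0.442 0.135 0.023] [0.482 0.171 0.083]
castall 594 (array([0.463, 0.148]), np.float64(0.0178)) [0.442 0.125 0.02 ] [0.483 0.171 0.083]
```

```bash
cat >> h.py <<'E'
from scipy.spatial.transform import Rotation as R
def to(x,y,z,yaw=None,base=None):
    "shift in tool axes (units of 20mm) and spin share for a target; spin is listed as if done after"
    s=manip.observe() if base is None else base
    Rm=R.from_euler('xyz',s['ee_rot']).as_matrix()
    d=Rm.T@(np.array([x,y,z])-s['tool_pos'])/.02
    sp=None if yaw is None else -((yaw-np.degrees(s['ee_rot'][2])+180)%360-180)/360
    print('units',d.round(2),'spin',sp if sp is None else round(sp,4),'pos',s['tool_pos'].round(4),'rpy',np.degrees(s['ee_rot']).round(1),'w',round(s['width'],4),'F',s['ft_force'].round(1),'t',round(s['clock'],2))
E
python3 - <<'E'
from m import *
c=load('scene0')
# all-white of rectangle in both views, grouped
for tag,(u0,v0,u1,v1) in dict(scene0=(308,182,358,211),side0=(187,192,228,216)).items():
    c=load(tag);g=c['color'].min(2).astype(int);
    bm=(g<70).astype(np.uint8)
    m=np.zeros(g.shape,np.uint8);m[v0:v1,u0:u1]=bm[v0:v1,u0:u1]
    n,l,s,_=cv2.connectedComponentsWithStats(m)
    cn=np.vstack(cv2.findContours(m,0,1)[0]);h=cv2.convexHull(cn)
    w=np.array([ray(c,*p[0],.006)[:2] for p in h]).astype(np.float32)*1000
    print(tag,'board',cv2.minAreaRect(w))
    hm=cv2.fillConvexPoly(np.zeros_like(m),h,1);hm=cv2.erode(hm,np.ones((3,3)))
    v,u=np.where((hm>0)&(g>75));w=np.array([ray(c,a,b,.006)[:2] for a,b in zip(u,v)]).astype(np.float32)*1000
    print(tag,'white',len(u),cv2.minAreaRect(w))
c=load('side0');g=c['color'].min(2)
for nme,(u0,v0,u1,v1) in dict(L=(280,148,324,170),S=(230,160,277,184)).items():
    m=np.zeros(g.shape,np.uint8);m[v0:v1,u0:u1]=(g<60)[v0:v1,u0:u1]
    h=cv2.convexHull(np.vstack(cv2.findContours(m,0,1)[0]))
    w=np.array([ray(c,*p[0],.006)[:2] for p in h]).astype(np.float32)*1000
    print(nme,cv2.minAreaRect(w))
P=np.concatenate([pts(load(t)).reshape(-1,3) for t in('scene0','side0')])
def show(n,x0,x1,y0,y1,z0):
    q=P[(P[:,0]>x0)&(P[:,0]<x1)&(P[:,1]>y0)&(P[:,1]<y1)&(P[:,2]>z0)&(P[:,2]<.3)];print(n,len(q),q.min(0).round(3) if len(q) else'',q.max(0).round(3) if len(q) else'')
show('around stand',.4,.68,.3,.55,.05);show('bigtile',.27,.4,-.25,-.05,.02)
E
```

```text
scene0 board ((622.462646484375, 112.729248046875), (105.86143493652344, 109.69026184082031), 4.789648532867432)
scene0 white 246 ((620.9115600585938, 117.82456970214844), (92.95034790039062, 75.4143295288086), 5.342278480529785)
side0 board ((618.38916015625, 122.96482849121094), (102.28685760498047, 104.88966369628906), 5.118602752685547)
side0 white 179 ((619.9590454101562, 117.03227996826172), (89.46199035644531, 79.88397979736328), 4.678277969360352)
L ((545.55126953125, -306.5076904296875), (155.00115966796875, 107.88836669921875), 81.86882781982422)
S ((626.6890869140625, -143.08973693847656), (98.4151840209961, 97.74771881103516), 83.73363494873047)
around stand 274 [0.4   0.486 0.05 ] [0.68  0.55  0.081]
bigtile 1987 [ 0.301 -0.204  0.02 ] [ 0.33  -0.098  0.114]
```

```bash
python3 -c "
from h import *
to(.3865,.265,.2)"
```

```text
units [ 21.78 -37.36   0.72] spin None pos [ 0.1275 -0.5603  0.2133] rpy [-179.9   -0.    12.8] w 0.0913 F [0.3 0.8 0.6] t 0.15
```

```bash
S='[1,-1,0]'; python3 -m handwheel '{"slide":[[1,-1,0],[1,-1,0],[1,-1,0],[1,-1,0],[1,-1,0],[1,-1,0],[1,-1,0],[1,-1,0],[1,-1,0],[1,-1,0]],"spin":[0,0,0,0,0,0,0,0,0,0],"hand":[1,1,1,1,1,1,1,1,1,1]}' 20
python3 -m handwheel '{"slide":[[1,-1,0],[1,-1,0],[1,-1,0],[1,-1,0],[1,-1,0],[1,-1,0],[1,-1,0],[1,-1,0],[1,-1,0],[1,-1,0]],"spin":[0,0,0,0,0,0,0,0,0,0],"hand":[1,1,1,1,1,1,1,1,1,1]}'
python3 -c "
from h import *
to(.3865,.265,.2)"
```

```text
clock: 1.4
tool_pos: [0.2785, -0.3203, 0.2138]
ee_rot: [-3.141, 0.0, 0.224]
ft_force: [0.5, -0.6, 1.0]
width: 0.0916
clock: 2.65
tool_pos: [0.4291, -0.081, 0.2138]
ee_rot: [3.142, 0.0, 0.224]
ft_force: [0.1, -0.7, 0.1]
width: 0.0908
units [  1.76 -17.34   0.69] spin None pos [ 0.4291 -0.081   0.2138] rpy [180.    0.   12.8] w 0.0908 F [ 0.1 -0.7  0.1] t 2.65
```

```bash
python3 -m handwheel '{"slide":[[0.18,-1,0],[0.18,-1,0],[0.18,-1,0],[0.18,-1,0],[0.18,-1,0],[0.18,-1,0],[0.18,-1,0],[0.18,-1,0],[0.18,-1,0],[0.18,-1,0]],"spin":[0,0,0,0,0,0,0,0,0,0],"hand":[1,1,1,1,1,1,1,1,1,1]}'
python3 -m handwheel '{"slide":[[0,-1,0],[0,-1,0],[0,-1,0.1],[0,-1,0.1],[0,-1,0.1],[0,-1,0.1],[0,-1,0.1],[0,-0.34,0.1],[0,0,0],[0,0,0]],"spin":[0,0,0,0,0,0,0,0,0,0],"hand":[1,1,1,1,1,1,1,1,1,1]}'
python3 -c "
from h import *
to(.3865,.265,.2)
snap('wrist','w1')"
```

```text
clock: 3.9
tool_pos: [0.4193, 0.1218, 0.2137]
ee_rot: [3.141, 0.0, 0.224]
ft_force: [0.1, -0.2, 0.3]
width: 0.0916
clock: 5.15
tool_pos: [0.3871, 0.2637, 0.2019]
ee_rot: [3.141, 0.0, 0.223]
ft_force: [-0.1, -0.8, 0.6]
width: 0.091
units [-0.01 -0.07  0.09] spin None pos [0.3871 0.2637 0.2019] rpy [180.    0.   12.8] w 0.091 F [-0.1 -0.8  0.6] t 5.15
```

View pics/w1.png

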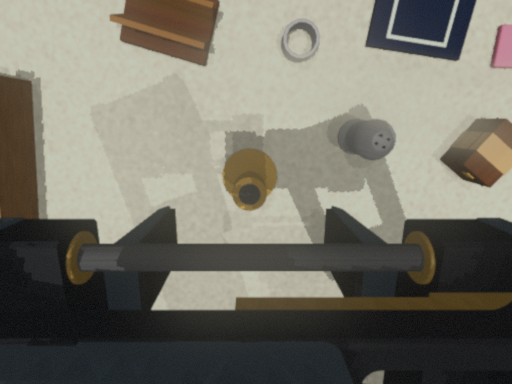

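```bash
python3 - <<'E'
from h import *
c=load('w1');P=pts(c);p=P.reshape(-1,3)
def sel(x0,x1,y0,y1,z0,z1): return p[(p[:,0]>x0)&(p[:,0]<x1)&(p[:,1]>y0)&(p[:,1]<y1)&(p[:,2]>z0)&(p[:,2]<z1)]
q=sel(.33,.45,.2,.32,.09,.11);print('ctop',len(q),cv2.minEnclosingCircle((q[:,:2]*1000).astype(np.float32)),q.mean(0))
q=sel(.33,.45,.2,.32,.005,.03);print('cfoot',len(q),cv2.minEnclosingCircle((q[:,:2]*1000).astype(np.float32)))
q=sel(.42,.52,.1,.2,.066,.09);print('casttop',len(q),cv2.minEnclosingCircle((q[:,:2]*1000).astype(np.float32)),q.max(0))
q=sel(.42,.53,-.06,.07,.04,.055);print('box',len(q),cv2.minAreaRect((q[:,:2]*1000).astype(np.float32)))
print(ray(c,250,193,.098), ray(c,375,139,.078))
E
```

```text
ctop 964 ((385.5144958496094, 263.95404052734375), 16.988542556762695) [0.3864082  0.2640676  0.09862066]
cfoot 1457 ((385.9525451660156, 263.9287414550781), 34.618106842041016)
casttop 1144 ((462.6881103515625, 147.77206420898438), 19.693437576293945) [0.48181449 0.1671324  0.08225345]
box 2079 ((479.1138916015625, 1.4337120056152344), (47.71677017211914, 64.72393035888672), 66.19617462158203)
[0.38581833 0.26328621 0.098     ] [0.46227564 0.15372992 0.078     ]
```

```bash
python3 -m handwheel '{"slide":[[-0.05,0,1],[0,0,1],[0,0,1],[0,0,1],[0,0,1],[0,0,1],[0,0,0.6],[0,0,0.3],[0,0,0],[0,0,0]],"spin":[0,0,0,0,0,0,0,0,0,0],"hand":[1,1,1,1,1,1,1,1,0.3,0]}' 25
python3 -m handwheel '{"slide":[[0,0,0],[0,0,0],[0,0,0],[0,0,0],[0,0,-0.2],[0,0,-0.4],[0,0,-1],[0,0,-1],[0,0,-1],[0,0,-1]],"spin":[0,0,0,0,0,0,0,0,0,0],"hand":[0,0,0,0,0,0,0,0,0,0]}' 25
python3 -c "
from h import *
to(.542,-.35,.2)"
```

```text
clock: 6.45
tool_pos: [0.3865, 0.2643, 0.0645]
ee_rot: [-3.141, -0.001, 0.224]
ft_force: [0.1, 0.1, -0.2]
width: 0.0741
clock: 7.7
tool_pos: [0.3858, 0.2639, 0.1568]
ee_rot: [3.141, 0.0, 0.224]
ft_force: [0.2, -0.1, -3.5]
width: 0.0334
units [ 0.8  31.66 -2.15] spin None pos [0.3858 0.2639 0.1568] rpy [180.    0.   12.8] w 0.0334 F [ 0.2 -0.1 -3.5] t 7.7
```

```bash
python3 -m handwheel '{"slide":[[0,1,-1],[0,1,-1],[0,1,0],[0,1,0],[0,1,0],[0,1,0],[0,1,0],[0,1,0],[0,1,0],[0,1,0]],"spin":[0,0,0,0,0,0,0,0,0,0],"hand":[0,0,0,0,0,0,0,0,0,0]}' 25
python3 -m handwheel '{"slide":[[0.1,1,0],[0.1,1,0],[0.1,1,0],[0.1,1,0],[0.1,1,0],[0.1,1,0],[0.1,1,0],[0.1,1,0],[0,1,0],[0,1,0]],"spin":[0,0,0,0,0,0,0,0,0,0],"hand":[0,0,0,0,0,0,0,0,0,0]}'
python3 -m handwheel '{"slide":[[0,1,0],[0,1,0],[0,1,0],[0,1,0],[0,1,0],[0,1,0],[0,1,0],[0,1,0],[0,1,0],[0,0.5,0]],"spin":[0,0,0,0,0,0,0,0,0,0],"hand":[0,0,0,0,0,0,0,0,0,0]}'
python3 -c "
from h import *
to(.542,-.35,.2)
snap('wrist','w2')"
```

```text
clock: 8.95
tool_pos: [0.4302, 0.0683, 0.1962]
ee_rot: [3.141, 0.0, 0.224]
ft_force: [-0.3, 0.1, -2.4]
width: 0.0332
clock: 10.2
tool_pos: [0.4905, -0.1235, 0.196]
ee_rot: [-3.142, 0.0, 0.224]
ft_force: [0.7, -0.4, -3.0]
width: 0.0333
clock: 11.45
tool_pos: [0.5328, -0.3091, 0.1958]
ee_rot: [3.142, 0.0, 0.223]
ft_force: [0.3, -0.2, -3.0]
width: 0.0332
units [-0.    2.1  -0.21] spin None pos [ 0.5328 -0.3091  0.1958] rpy [180.    0.   12.8] w 0.0332 F [ 0.3 -0.2 -3. ] t 11.45
```

View pics/w2.png

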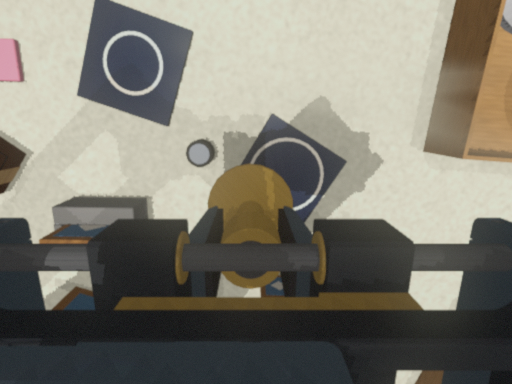

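```bash
python3 - <<'E'
from h import *
c=load('w2');g=c['color'].min(2)
def fit(u0,v0,u1,v1,dil):
    m=np.zeros(g.shape,np.uint8)
    dark=cv2.morphologyEx(((g<75)).astype(np.uint8),cv2.MORPH_OPEN,np.ones((3,3)))
    m[v0:v1,u0:u1]=(g>120)[v0:v1,u0:u1]
    n,l,s,_=cv2.connectedComponentsWithStats(m)
    for i in range(1,n):
        if 60<s[i,4]<1500:
            v,u=np.where(l==i);w=np.array([ray(c,a,b,.006)[:2] for a,b in zip(u,v)])
            A=np.c_[2*w,np.ones(len(w))];x=np.linalg.lstsq(A,(w**2).sum(1),rcond=None)[0]
            print(s[i],x[:2].round(4),np.sqrt(x[2]+x[0]**2+x[1]**2).round(4))
fit(98,25,168,100,0);fit(255,135,328,215,0)
E
```

```text
[102  30  62  66 890] [ 0.6293 -0.1498] 0.0321
[308 135  20  13 143] [ 0.5934 -0.3811] 0.0076
[255 137  69  74 498] [ 0.5423 -0.3523] 0.045
[311 190  17  25 227] [ 0.5158 -0.4062] 0.0096
```

```bash
python3 -m handwheel '{"slide":[[0,1,0],[0,1,0.5],[0,0.17,1],[0,0,1],[0,0,1],[0,0,1],[0,0,1],[0,0,0.4],[0,0,0.2],[0,0,0]],"spin":[0,0,0,0,0,0,0,0,0,0],"hand":[0,0,0,0,0,0,0,0,0,0]}'
python3 -c "
from h import *
to(.542,-.3515,.0715)"
```

```text
clock: 12.75
tool_pos: [0.5425, -0.3504, 0.0742]
ee_rot: [3.141, -0.0, 0.224]
ft_force: [0.4, 0.6, -3.0]
width: 0.0333
units [-0.04  0.05  0.13] spin None pos [ 0.5425 -0.3504  0.0742] rpy [180.   -0.   12.8] w 0.0333 F [ 0.4  0.6 -3. ] t 12.75
```

```bash
python3 -m handwheel '{"slide":[[0,0.05,0.1],[0,0,0.08],[0,0,0],[0,0,0],[0,0,0],[0,0,0],[0,0,0],[0,0,-0.5],[0,0,-1],[0,0,-1]],"spin":[0,0,0,0,0,0,0,0,0,0],"hand":[0,0,0,0.5,1,1,1,1,1,1]}'
python3 -m handwheel '{"slide":[[0,-1,-1],[0,-1,-1],[0,-1,-1],[0,-1,0],[0,-1,0],[0,-1,0],[0,-1,0],[0,-1,0],[0,-1,0],[0,-1,0]],"spin":[0,0,0,0,0,0,0,0,0,0],"hand":[1,1,1,1,1,1,1,1,1,1]}'
python3 - <<'E'
from h import *
to(.4627,.1478,.15)
c=snap('scene','s1');cv2.imwrite('pics/s1c.png',cv2.resize(c['color'][180:370,90:340,::-1],None,fx=3,fy=3))
p=pts(c).reshape(-1,3);q=p[(abs(p[:,0]-.542)<.05)&(abs(p[:,1]+.35)<.05)&(p[:,2]>.1)&(p[:,2]<.115)];print(len(q),cv2.minEnclosingCircle((q[:,:2]*1000).astype(np.float32)))
E
```

```text
clock: 14.0
tool_pos: [0.5426, -0.3511, 0.1216]
ee_rot: [3.141, -0.0, 0.224]
ft_force: [0.7, -0.5, 0.8]
width: 0.0913
clock: 15.25
tool_pos: [0.4977, -0.1547, 0.1803]
ee_rot: [3.142, -0.0, 0.224]
ft_force: [-0.1, 0.4, 0.5]
width: 0.0915
units [  1.65 -15.14   1.52] spin None pos [ 0.4977 -0.1547  0.1803] rpy [180.   -0.   12.8] w 0.0915 F [-0.1  0.4  0.5] t 15.25
294 ((541.688720703125, -351.2406921386719), 17.433834075927734)
```

View pics/s1c.png

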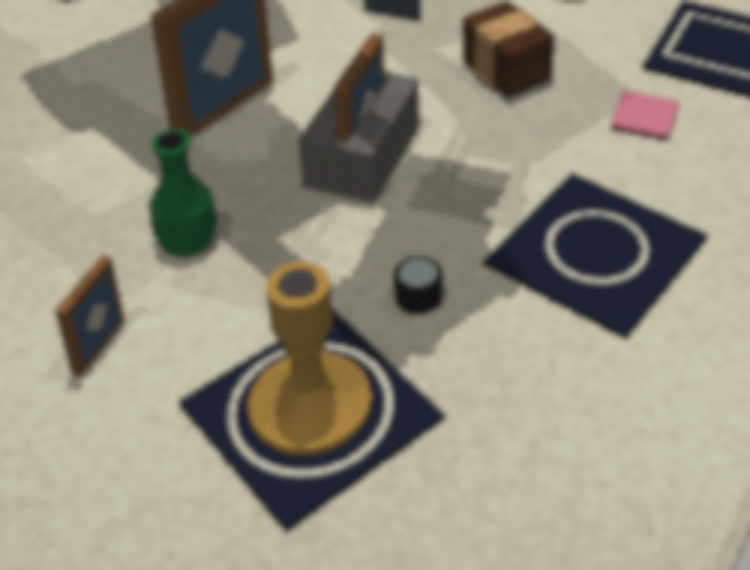

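Candlestick stands centred in the large ring (crop around (308,405)). Next the caster.

```bash
python3 -m handwheel '{"slide":[[0.17,-1,0],[0.17,-1,0],[0.17,-1,0],[0.17,-1,0],[0.17,-1,0],[0.17,-1,0],[0.17,-1,0],[0.17,-1,0],[0.17,-1,0],[0.12,-1,0]],"spin":[0,0,0,0,0,0,0,0,0,0],"hand":[1,1,1,1,1,1,1,1,1,1]}' 20
python3 -m handwheel '{"slide":[[0,-1,0],[0,-1,0],[0,-1,0],[0,-1,0.5],[0,-1,0.6],[0,-0.14,0],[0,0,0],[0,0,0.5],[0,0,1],[0,0,1]],"spin":[0,0,0,0,0,0,0,0,0,0],"hand":[1,1,1,1,1,1,1,1,1,1]}'
python3 -c "
from h import *
to(.4627,.1478,.020)"
```

```text
clock: 16.55
tool_pos: [0.4858, 0.0476, 0.1803]
ee_rot: [3.142, -0.0, 0.224]
ft_force: [-0.6, 0.4, -0.2]
width: 0.0912
clock: 17.8
tool_pos: [0.4632, 0.146, 0.1077]
ee_rot: [3.141, -0.001, 0.223]
ft_force: [-0.6, 0.5, 0.6]
width: 0.0913
units [-0.01 -0.1   4.38] spin None pos [0.4632 0.146  0.1077] rpy [180.   -0.   12.8] w 0.0913 F [-0.6  0.5  0.6] t 17.8
```

```bash
python3 -m handwheel '{"slide":[[0,-0.07,1],[0,0,1],[0,0,1],[0,0,0.9],[0,0,0.45],[0,0,0],[0,0,0],[0,0,0],[0,0,0],[0,0,0]],"spin":[0,0,0,0,0,0,0,0,0,0],"hand":[1,1,1,1,1,0.3,0,0,0,0]}' 20
python3 -m handwheel '{"slide":[[0,0,0],[0,0,0],[0,0,-0.2],[0,0,-0.4],[0,0,-1],[0,0,-1],[0,0,-1],[0,0,-1],[0,0,-1],[0,0,-1]],"spin":[0,0,0,0,0,0,0,0,0,0],"hand":[0,0,0,0,0,0,0,0,0,0]}' 20
python3 -c "
from h import *
to(.6293,-.1495,.15)"
```

```text
clock: 19.05
tool_pos: [0.4628, 0.148, 0.0215]
ee_rot: [3.142, -0.001, 0.224]
ft_force: [-0.5, -0.0, 0.3]
width: 0.0439
clock: 20.3
tool_pos: [0.4624, 0.148, 0.1543]
ee_rot: [-3.142, 0.0, 0.224]
ft_force: [0.5, 0.2, -1.8]
width: 0.0412
units [ 4.84 16.36  0.21] spin None pos [0.4624 0.148  0.1543] rpy [-180.     0.    12.8] w 0.0412 F [ 0.5  0.2 -1.8] t 20.3
```

```bash
python3 -m handwheel '{"slide":[[0.5,1,0],[0.5,1,0],[0.5,1,0],[0.5,1,0],[0.5,1,0],[0.5,1,0],[0.5,1,0],[0.5,1,0],[0.5,1,0],[0.34,1,0]],"spin":[0,0,0,0,0,0,0,0,0,0],"hand":[0,0,0,0,0,0,0,0,0,0]}'
python3 -m handwheel '{"slide":[[0,1,0],[0,1,0],[0,1,0],[0,1,0],[0,1,0.5],[0,1,1],[0,0.36,1],[0,0,1],[0,0,1],[0,0,0.7]],"spin":[0,0,0,0,0,0,0,0,0,0],"hand":[0,0,0,0,0,0,0,0,0,0]}'
python3 -c "
from h import *
to(.6293,-.1495,.0285)"
```

```text
clock: 21.55
tool_pos: [0.6024, -0.0268, 0.1532]
ee_rot: [3.142, 0.0, 0.224]
ft_force: [0.4, 0.1, -1.8]
width: 0.0415
clock: 22.8
tool_pos: [0.6286, -0.1499, 0.0467]
ee_rot: [-3.14, 0.003, 0.224]
ft_force: [-0.1, 0.4, -2.0]
width: 0.0414
units [ 0.04 -0.01  0.91] spin None pos [ 0.6286 -0.1499  0.0467] rpy [-179.9    0.2   12.8] w 0.0414 F [-0.1  0.4 -2. ] t 22.8
```

```bash
python3 -m handwheel '{"slide":[[0,0,0.4],[0,0,0.3],[0,0,0.1],[0,0,0.1],[0,0,0],[0,0,0],[0,0,0],[0,0,0],[0,0,0],[0,0,0]],"spin":[0,0,0,0,0,0,0,0,0,0],"hand":[0,0,0,0,0,0,0,0,0,0]}'
python3 -c "
from h import *
to(.6293,-.1495,.0275)"
```

```text
clock: 24.05
tool_pos: [0.6297, -0.1496, 0.0314]
ee_rot: [3.142, -0.0, 0.224]
ft_force: [-0.2, -0.8, -1.7]
width: 0.0412
units [-0.02 -0.01  0.19] spin None pos [ 0.6297 -0.1496  0.0314] rpy [180.   -0.   12.8] w 0.0412 F [-0.2 -0.8 -1.7] t 24.05
```

```bash
python3 -m handwheel '{"slide":[[0,0,0.1],[0,0,0.1],[0,0,0],[0,0,0],[0,0,0],[0,0,0],[0,0,0],[0,0,-0.5],[0,0,-1],[0,0,-1]],"spin":[0,0,0,0,0,0,0,0,0,0],"hand":[0,0,0,0.5,1,1,1,1,1,1]}'
python3 -m handwheel '{"slide":[[0,0,-1],[0,0,-1],[0,0,-1],[-0.5,-1,0],[-1,-1,0],[-1,-1,0],[-1,-1,0],[-1,-1,0],[-1,-1,0],[-1,-1,0]],"spin":[0,0,0,0.02,0.02,0.02,0.02,0.0217,0,0],"hand":[1,1,1,1,1,1,1,1,1,1]}'
python3 - <<'E'
from h import *
to(.479,.0015,.10,-23.8)
snap('wrist','w3')
c=snap('scene','s2')
p=pts(c).reshape(-1,3);q=p[(abs(p[:,0]-.629)<.05)&(abs(p[:,1]+.15)<.05)&(p[:,2]>.03)];print(len(q),cv2.minEnclosingCircle((q[:,:2]*1000).astype(np.float32)),q.max(0))
cv2.imwrite('pics/s2c.png',cv2.resize(c['color'][180:320,200:380,::-1],None,fx=3,fy=3))
E
```

```text
clock: 25.3
tool_pos: [0.6299, -0.1497, 0.0785]
ee_rot: [3.141, -0.0, 0.224]
ft_force: [0.1, -0.1, 0.5]
width: 0.091
clock: 26.55
tool_pos: [0.5232, 0.0072, 0.1383]
ee_rot: [-3.141, -0.001, -0.415]
ft_force: [-0.3, -0.5, 0.2]
width: 0.0914
units [-1.91  1.15  1.91] spin -0.0 pos [0.5232 0.0072 0.1383] rpy [-1.80e+02 -1.00e-01 -2.38e+01] w 0.0914 F [-0.3 -0.5  0.2] t 26.55
568 ((629.5256958007812, -152.37974548339844), 21.156726837158203) [ 0.65003228 -0.13514263  0.08852869]
```

View pics/s2c.png

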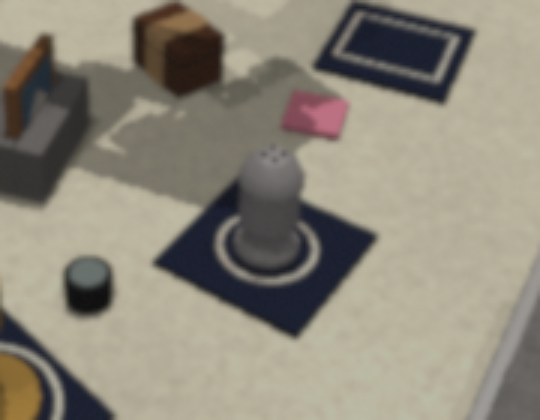

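View pics/w3.png

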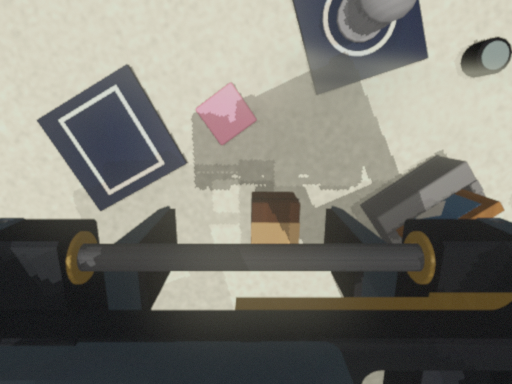

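```bash
python3 - <<'E'
from h import *
c=load('w3');P=pts(c);p=P.reshape(-1,3);g=c['color'].min(2)
def sel(x0,x1,y0,y1,z0,z1): return p[(p[:,0]>x0)&(p[:,0]<x1)&(p[:,1]>y0)&(p[:,1]<y1)&(p[:,2]>z0)&(p[:,2]<z1)]
m=np.zeros(g.shape,np.uint8);m[75:205,50:175]=(g>110)[75:205,50:175]
n,l,s,_=cv2.connectedComponentsWithStats(m)
for i in range(1,n):
    if s[i,4]>100:
        v,u=np.where(l==i);w=np.array([ray(c,a,b,.006)[:2] for a,b in zip(u,v)]).astype(np.float32)*1000;print(s[i],cv2.minAreaRect(w))
q=sel(.42,.53,-.06,.07,.04,.055);print('box',cv2.minAreaRect((q[:,:2]*1000).astype(np.float32)))
q=sel(.38,.5,-.21,-.08,.038,.05);print('block',cv2.minAreaRect((q[:,:2]*1000).astype(np.float32)))
E
```

```text
[  50   75   60   37 1130] ((689.0162353515625, 124.53741455078125), (27.3179931640625, 71.14244842529297), 4.78509521484375)
[ 135   75   40   66 1342] ((632.255615234375, 60.09492111206055), (37.77439498901367, 62.087825775146484), 66.27629089355469)
[  58   84  107  111 1625] ((621.6985473632812, 117.7428970336914), (90.09855651855469, 71.75528717041016), 4.737369060516357)
[  50  139   46   66 1535] ((607.223388671875, 173.16128540039062), (47.77978515625, 69.85733032226562), 56.90043258666992)
[ 113  170   62   35 1108] ((551.5706787109375, 110.3436279296875), (31.693187713623047, 77.36737823486328), 4.756648540496826)
box ((488.83917236328125, -4.273073196411133), (46.322994232177734, 41.34733963012695), 66.01786804199219)
block ((445.8341064453125, -143.510009765625), (41.079837799072266, 94.60879516601562), 11.127306938171387)
```

```bash
python3 -m handwheel '{"slide":[[-1,0.6,0],[-0.93,0.55,0],[0,0,1],[0,0,1],[0,0,1],[0,0,1],[0,0,1],[0,0,0.8],[0,0,0.4],[0,0,0]],"spin":[0,0,0,0,0,0,0,0,0,0],"hand":[1,1,1,1,1,1,1,1,1,1]}' 20
python3 -m handwheel '{"slide":[[0,0,0],[0,0,0],[0,0,0],[0,0,0],[0,0,0],[0,0,-0.2],[0,0,-0.4],[0,0,-1],[0,0,-1],[0,0,-1]],"spin":[0,0,0,0,0,0,0,0,0,0],"hand":[0.4,0,0,0,0,0,0,0,0,0]}' 20
python3 -c "
from h import *
to(.6215,.1175,.1,4.75)"
```

```text
clock: 27.9
tool_pos: [0.4789, 0.0006, 0.0133]
ee_rot: [3.141, 0.0, -0.415]
ft_force: [-1.0, -0.1, -0.4]
width: 0.0909
clock: 29.15
tool_pos: [0.4786, 0.001, 0.0864]
ee_rot: [3.142, -0.0, -0.415]
ft_force: [-0.8, -0.4, -1.3]
width: 0.0462
units [ 4.19 -8.21 -0.68] spin -0.0793 pos [0.4786 0.001  0.0864] rpy [180.   -0.  -23.8] w 0.0462 F [-0.8 -0.4 -1.3] t 29.15
```

```bash
python3 -m handwheel '{"slide":[[0.6,-1,-0.3],[0.6,-1,0],[0.6,-1,0],[0.6,-1,0],[0.6,-1,0],[0.6,-1,0],[0.6,-1,0],[0,-1,0],[0,-0.21,0],[0,0,0]],"spin":[0,0,0,0,0,0,0,0,-0.026,-0.026],"hand":[0,0,0,0,0,0,0,0,0,0]}'
python3 -m handwheel '{"slide":[[0,0,0],[0,0,1],[0,0,1],[0,0,1],[0,0,0],[0,0,0],[0,0,0],[0,0,0],[0,0,0],[0,0,0]],"spin":[-0.0273,0,0,0,0,0,0,0,0,0],"hand":[0,0,0,0,0,0,0,0,0,0]}'
python3 -c "
from h import *
to(.6215,.1175,.0195,4.75)"
```

```text
clock: 30.4
tool_pos: [0.6213, 0.1184, 0.0913]
ee_rot: [3.142, 0.001, -0.082]
ft_force: [0.2, -0.3, -1.0]
width: 0.0458
clock: 31.65
tool_pos: [0.6218, 0.1173, 0.0314]
ee_rot: [3.142, -0.0, 0.083]
ft_force: [0.3, -0.0, -2.0]
width: 0.0459
units [-0.02 -0.01  0.6 ] spin 0.0 pos [0.6218 0.1173 0.0314] rpy [180.   -0.    4.8] w 0.0459 F [ 0.3 -0.  -2. ] t 31.65
```

```bash
python3 -m handwheel '{"slide":[[0,0,0.4],[0,0,0.15],[0,0,0.05],[0,0,0],[0,0,0],[0,0,0],[0,0,0],[0,0,-1],[0,0,-1],[0,0,-1]],"spin":[0,0,0,0,0,0,0,0,0,0],"hand":[0,0,0,0,0.5,1,1,1,1,1]}'
python3 -m handwheel '{"slide":[[0,0,-1],[0,0,-1],[0,0,-1],[0,0,-1],[0,0,-1],[-1,1,0],[-1,1,0],[-1,1,0],[-1,1,0],[-1,1,0]],"spin":[0,0,0,0,0,0,0,0,0,0],"hand":[1,1,1,1,1,1,1,1,1,1]}'
python3 -c "
from h import *
to(.4385,-.1425,.15,101.5)
snap('scene','s3');snap('wrist','w4')"
```

```text
clock: 32.9
tool_pos: [0.6221, 0.1174, 0.0799]
ee_rot: [-3.142, -0.001, 0.083]
ft_force: [0.1, 0.9, 0.7]
width: 0.0903
clock: 34.15
tool_pos: [0.5301, 0.0088, 0.1794]
ee_rot: [3.141, -0.001, 0.083]
ft_force: [0.4, -0.2, -0.9]
width: 0.0908
units [-5.2   7.16  1.47] spin -0.2687 pos [0.5301 0.0088 0.1794] rpy [ 1.8e+02 -1.0e-01  4.8e+00] w 0.0908 F [ 0.4 -0.2 -0.9] t 34.15
```

View pics/s3.png

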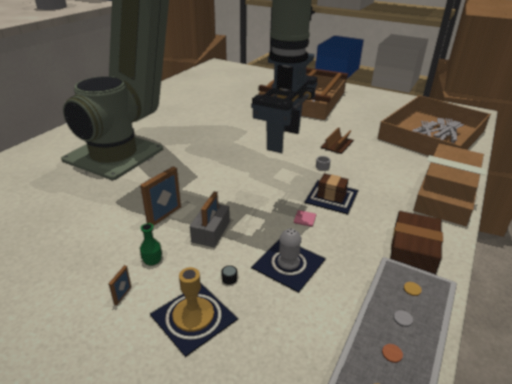

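View pics/w4.png

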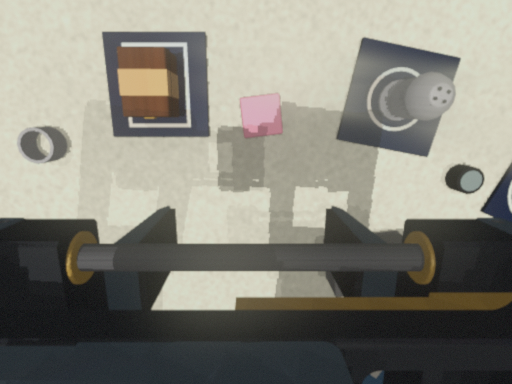

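```bash
python3 -m handwheel '{"slide":[[-0.75,1,0],[-0.75,1,0],[-0.75,1,0],[-0.75,1,0],[-0.75,1,0],[-0.75,1,0],[-0.7,1,0],[0,0.16,0],[0,0,0],[0,0,0]],"spin":[0,0,0,0,0,0,0,-0.0269,-0.0269,-0.0269],"hand":[1,1,1,1,1,1,1,1,1,0.6]}' 25
python3 -m handwheel '{"slide":[[0,0,0],[0,0,0],[0,0,0],[0,0,0],[0,0,0],[0,0,0],[0,0,0],[0,0,0],[0,0,0],[0,0,0]],"spin":[-0.0269,-0.0269,-0.0269,-0.0269,-0.0269,-0.0269,-0.0269,0,0,0],"hand":[0.6,0.6,0.6,0.6,0.6,0.6,0.6,0.6,0.6,0.6]}'
python3 - <<'E'
from h import *
to(.4385,-.1425,.15,101.5)
c=snap('wrist','w5');im=load('s3')['color'][:,:,::-1]
cv2.imwrite('pics/tiles.png',cv2.resize(im[155:320,95:245],None,fx=3.5,fy=3.5,interpolation=cv2.INTER_CUBIC))
P=pts(c);p=P.reshape(-1,3)
def sel(x0,x1,y0,y1,z0,z1): return p[(p[:,0]>x0)&(p[:,0]<x1)&(p[:,1]>y0)&(p[:,1]<y1)&(p[:,2]>z0)&(p[:,2]<z1)]
for n,a in dict(block=(.38,.5,-.21,-.08,.038,.05),tiletop=(.38,.5,-.21,-.08,.078,.095)).items():
    q=sel(*a);print(n,len(q),cv2.minAreaRect((q[:,:2]*1000).astype(np.float32)))
E
```

```text
clock: 35.5
tool_pos: [0.4399, -0.1418, 0.1795]
ee_rot: [3.141, -0.001, 0.596]
ft_force: [-0.1, 0.6, 0.3]
width: 0.0841
clock: 36.75
tool_pos: [0.4389, -0.1419, 0.1794]
ee_rot: [3.141, 0.0, 1.772]
ft_force: [-0.4, -0.3, -1.0]
width: 0.0549
units [-0.03 -0.03  1.47] spin 0.0001 pos [ 0.4389 -0.1419  0.1794] rpy [180.    0.  101.5] w 0.0549 F [-0.4 -0.3 -1. ] t 36.75
block 3632 ((437.173583984375, -143.82186889648438), (56.088523864746094, 93.4518814086914), 11.9547758102417)
tiletop 785 ((436.4794921875, -142.138427734375), (9.688241958618164, 69.57819366455078), 11.713242530822754)
```

View pics/tiles.png

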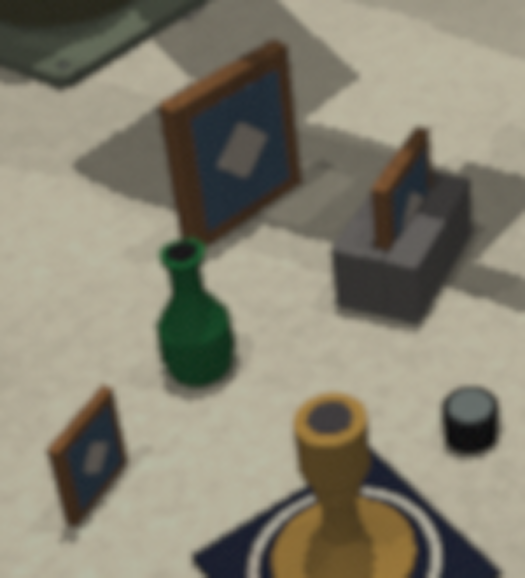

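View pics/w5.png

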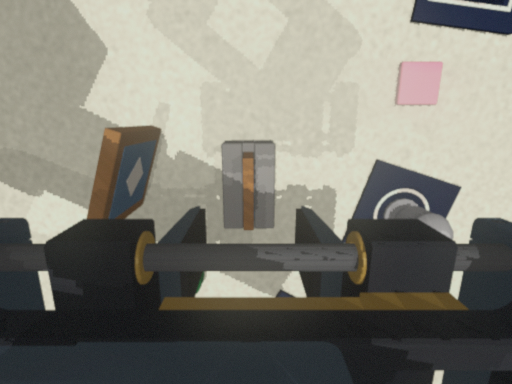

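```bash
python3 -m handwheel '{"slide":[[0,-0.1,0],[0,0,1],[0,0,1],[0,0,1],[0,0,1],[0,0,1],[0,0,0.8],[0,0,0.5],[0,0,0],[0,0,0]],"spin":[0,-0.001,0,0,0,0,0,0,0,0],"hand":[0.6,0.6,0.6,0.6,0.6,0.6,0.6,0.6,0.6,0.3]}' 25
python3 -m handwheel '{"slide":[[0,0,0],[0,0,0],[0,0,0],[0,0,0],[0,0,0],[0,0,0],[0,0,0],[0,0,0],[0,0,-0.1],[0,0,-0.2]],"spin":[0,0,0,0,0,0,0,0,0,0],"hand":[0,0,0,0,0,0,0,0,0,0]}'
python3 -c "
from h import *
to(.4365,-.142,.053,101.8)"
```

```text
clock: 38.05
tool_pos: [0.4372, -0.1425, 0.0539]
ee_rot: [3.141, 0.001, 1.779]
ft_force: [-0.2, -0.5, 0.4]
width: 0.0472
clock: 39.3
tool_pos: [0.4363, -0.1422, 0.0591]
ee_rot: [-3.141, -0.0, 1.779]
ft_force: [0.7, 0.4, -1.4]
width: 0.01
units [0.01 0.01 0.31] spin 0.0004 pos [ 0.4363 -0.1422  0.0591] rpy [-179.9   -0.   102. ] w 0.01 F [ 0.7  0.4 -1.4] t 39.3
```

```bash
python3 -m handwheel '{"slide":[[0,0,-0.4],[0,0,-0.6],[0,0,-0.6],[0,0,-1],[0,0,-1],[0,0,-1],[0,0,-1],[0,0,-1],[0,0,0],[0,0,0]],"spin":[0,0,0,0,0,0,0,0,0,0],"hand":[0,0,0,0,0,0,0,0,0,0]}'
python3 - <<'E'
from h import *
to(.539,.393,.19,85.8)
c=snap('scene','s4');cv2.imwrite('pics/s4c.png',cv2.resize(c['color'][100:320,95:300,::-1],None,fx=2.6,fy=2.6))
snap('wrist','w6')
E
```

```text
clock: 40.55
tool_pos: [0.4362, -0.1422, 0.1909]
ee_rot: [-3.141, -0.0, 1.78]
ft_force: [-0.2, 0.0, -1.4]
width: 0.0097
units [25.11 10.57  0.05] spin 0.0449 pos [ 0.4362 -0.1422  0.1909] rpy [-180.   -0.  102.] w 0.0097 F [-0.2  0.  -1.4] t 40.55
```

View pics/s4c.png

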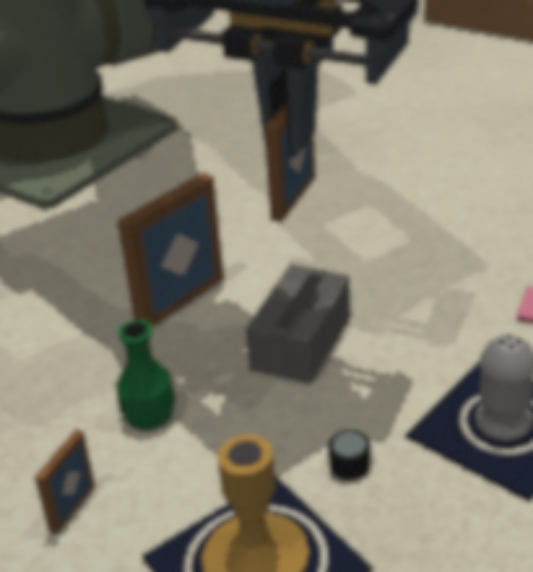

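Tile is held upright, clear of the block. Moving towards the stand.

```bash
python3 -m handwheel '{"slide":[[1,0.5,0],[1,0.5,0],[1,0.5,0],[1,0.5,0],[1,0.5,0],[1,0.5,0],[1,0.5,0],[1,0.5,0],[1,0.5,0],[1,0.5,0]],"spin":[0,0,0,0,0,0,0,0,0,0],"hand":[0,0,0,0,0,0,0,0,0,0]}'
python3 -m handwheel '{"slide":[[1,0.6,0],[1,0.6,0],[1,0.6,0],[1,0.6,0],[1,0.6,0],[1,0.6,0],[1,0.6,0],[1,0.6,0],[1,0.6,0],[1,0,0]],"spin":[0,0,0,0,0,0,0,0,0,0],"hand":[0,0,0,0,0,0,0,0,0,0]}'
python3 -m handwheel '{"slide":[[0,0,0],[0,0,0],[0,0,0],[0,0,0],[0,0,0],[0,0,0],[0,0,0],[0,0,0],[0,0,0],[0,0,0]],"spin":[0.0225,0.0224,0,0,0,0,0,0,0,0],"hand":[0,0,0,0,0,0,0,0,0,0]}'
python3 - <<'E'
from h import *
to(.539,.393,.19,85.8)
c=snap('wrist','w7');P=pts(c);p=P.reshape(-1,3)
for z0,z1 in((.03,.042),(.004,.013)):
    q=p[(abs(p[:,0]-.539)<.06)&(abs(p[:,1]-.393)<.09)&(p[:,2]>z0)&(p[:,2]<z1)];print(len(q),cv2.minAreaRect((q[:,:2]*1000).astype(np.float32)))
E
```

```text
clock: 41.9
tool_pos: [0.4928, 0.0747, 0.1904]
ee_rot: [-3.14, -0.0, 1.78]
ft_force: [0.7, -0.0, -0.6]
width: 0.0099
clock: 43.15
tool_pos: [0.5578, 0.2936, 0.191]
ee_rot: [-3.142, 0.0, 1.779]
ft_force: [0.2, 0.1, -1.9]
width: 0.0098
clock: 44.4
tool_pos: [0.5573, 0.2921, 0.1913]
ee_rot: [3.142, 0.0, 1.497]
ft_force: [0.2, 0.8, -1.0]
width: 0.0099
units [ 4.97 -1.28  0.06] spin -0.0 pos [0.5573 0.2921 0.1913] rpy [180.    0.   85.8] w 0.0099 F [ 0.2  0.8 -1. ] t 44.4
1546 ((537.9754638671875, 392.2933654785156), (100.07577514648438, 45.492881774902344), 87.312255859375)
3058 ((538.8438110351562, 406.1496887207031), (127.9334945678711, 69.92138671875), 87.27363586425781)
```

View pics/w7.png

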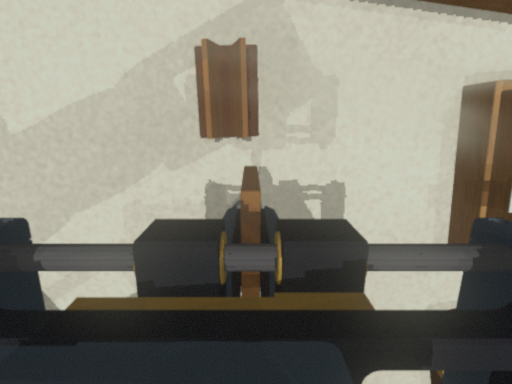

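```bash
python3 -m handwheel '{"slide":[[1,-0.3,0],[1,-0.3,0],[1,-0.3,0],[1,-0.3,0],[0.93,-0.13,0],[0,0,1],[0,0,1],[0,0,1],[0,0,0],[0,0,0]],"spin":[0,0,0,0,0,-0.0033,0,0,0,0],"hand":[0,0,0,0,0,0,0,0,0,0]}'
python3 - <<'E'
from h import *
to(.538,.392,.058,87)
c=snap('wrist','w8');P=pts(c);p=P.reshape(-1,3)
q=p[(abs(p[:,0]-.539)<.06)&(abs(p[:,1]-.393)<.09)&(p[:,2]>.03)&(p[:,2]<.042)];print(len(q),cv2.minAreaRect((q[:,:2]*1000).astype(np.float32)))
snap('side','d8')
E
```

```text
clock: 45.7
tool_pos: [0.5385, 0.3931, 0.1321]
ee_rot: [3.14, -0.001, 1.518]
ft_force: [0.6, -0.2, -0.8]
width: 0.0098
units [-0.06 -0.03  3.71] spin -0.0 pos [0.5385 0.3931 0.1321] rpy [179.9  -0.   87. ] w 0.0098 F [ 0.6 -0.2 -0.8] t 45.7
1172 ((539.0361938476562, 410.5518798828125), (63.27469253540039, 45.24494552612305), 87.27622985839844)
```

View pics/w8.png

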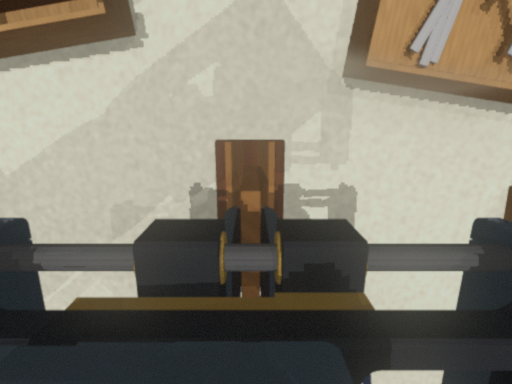

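View pics/d8.png

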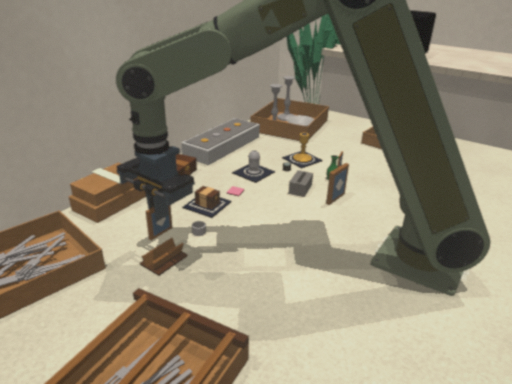

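```bash
python3 -m handwheel '{"slide":[[-0.05,0,1],[0,0,1],[0,0,0.8],[0,0,0.5],[0,0,0.3],[0,0,0.1],[0,0,0],[0,0,0],[0,0,0],[0,0,0]],"spin":[0,0,0,0,0,0,0,0,0,0],"hand":[0,0,0,0,0,0,0,0,0,0]}'
python3 -c "
from h import *
to(.538,.392,.056,87)"
```

```text
clock: 47.05
tool_pos: [0.5381, 0.3914, 0.0575]
ee_rot: [3.141, -0.0, 1.518]
ft_force: [0.0, 0.1, -1.5]
width: 0.0099
units [ 0.03 -0.    0.07] spin -0.0 pos [0.5381 0.3914 0.0575] rpy [180.  -0.  87.] w 0.0099 F [ 0.   0.1 -1.5] t 47.05
```

```bash
python3 -m handwheel '{"slide":[[0,0,0.06],[0,0,0],[0,0,0],[0,0,0],[0,0,0],[0,0,0],[0,0,0],[0,0,0],[0,0,0],[0,0,0]],"spin":[0,0,0,0,0,0,0,0,0,0],"hand":[0,0,0.15,0.25,0.4,0.6,0.7,0.7,0.7,0.7]}'
python3 -m handwheel '{"slide":[[0,0,-0.4],[0,0,-1],[0,0,-1],[0,0,-1],[0,0,-1],[0,0,-1],[0,0,-1],[0,0,-1],[0,0,0],[0,0,0]],"spin":[0,0,0,0,0,0,0,0,0,0],"hand":[0.7,0.7,0.7,0.7,0.7,0.7,0.7,0.7,0.7,0.7]}'
python3 -m handwheel '{"slide":[[-1,0,0],[-1,0,0],[-1,0,0],[-1,0,0],[-1,0,0],[-1,0,0],[-1,0,0],[0,0,0],[0,0,0],[0,0,0]],"spin":[0,0,0,0,0,0,0,0,0,0],"hand":[0.7,0.7,0.7,0.7,0.7,0.7,0.7,0.7,0.7,0.7]}'
python3 - <<'E'
from h import *
for n in('wrist','scene','side'):
    c=snap(n,n+'9');p=pts(c).reshape(-1,3)
    def f(k,x0,x1,y0,y1,z0,z1):
        q=p[(p[:,0]>x0)&(p[:,0]<x1)&(p[:,1]>y0)&(p[:,1]<y1)&(p[:,2]>z0)&(p[:,2]<z1)]
        if len(q)>10: print(n,k,len(q),[np.round(a,1) for a in cv2.minAreaRect((q[:,:2]*1000).astype(np.float32))],'z',q[:,2].max().round(4))
    f('tilehi',.48,.6,.33,.45,.05,.12);f('tiletop',.48,.6,.33,.45,.075,.12);f('box',.56,.68,.06,.17,.044,.07)
    f('cand',.5,.59,-.4,-.3,.1,.12);f('castertop',.58,.68,-.2,-.1,.06,.1)
to(.5,.2,.2)
im=np.hstack([load('side9')['color'][130:290,120:320],load('scene9')['color'][110:310,180:380][:160]])
cv2.imwrite('pics/f9.png',cv2.resize(im[:,:,::-1],None,fx=2,fy=2))
E
```

```text
clock: 48.3
tool_pos: [0.538, 0.3914, 0.0561]
ee_rot: [-3.142, 0.0, 1.518]
ft_force: [-0.3, -0.6, 0.1]
width: 0.0641
clock: 49.55
tool_pos: [0.5376, 0.3911, 0.2035]
ee_rot: [-3.141, 0.001, 1.518]
ft_force: [0.2, -0.2, 0.4]
width: 0.0636
clock: 50.8
tool_pos: [0.5307, 0.2522, 0.204]
ee_rot: [3.142, -0.0, 1.519]
ft_force: [1.1, -0.1, -0.4]
width: 0.0641
wrist tilehi 974 [array([537.5, 388.3]), array([64.3, 10.2]), np.float64(87.4)] z 0.0913
wrist tiletop 945 [array([537.5, 388.3]), array([64.2, 10.2]), np.float64(87.4)] z 0.0913
wrist box 225 [array([595.4, 119.9]), array([13.2, 36.8]), np.float64(6.0)] z 0.053
scene tilehi 162 [array([538.7, 390.2]), array([76.5, 11.7]), np.float64(87.1)] z 0.0922
scene tiletop 81 [array([538.5, 389.2]), array([73.8, 11.3]), np.float64(87.0)] z 0.0922
scene box 347 [array([621. , 116.5]), array([64.9, 51.5]), np.float64(3.5)] z 0.0556
scene cand 290 [array([ 541.3, -351.5]), array([32. , 34.6]), np.float64(36.8)] z 0.107
scene castertop 350 [array([ 630.6, -155.7]), array([41.4, 34.8]), np.float64(17.5)] z 0.0879
side tilehi 380 [array([538.4, 393.1]), array([71.9, 14.6]), np.float64(87.7)] z 0.0902
side tiletop 171 [array([539.1, 393. ]), array([71.9, 13.2]), np.float64(87.8)] z 0.0902
side box 203 [array([622.9, 117.9]), array([67.3, 52.9]), np.float64(3.1)] z 0.0549
side cand 34 [array([ 540.6, -345.2]), array([32.2, 31.4]), np.float64(45.6)] z 0.1082
side castertop 97 [array([ 628.2, -141.6]), array([36.6, 33.2]), np.float64(8.3)] z 0.0885
units [-2.68 -1.39  0.2 ] spin None pos [0.5306 0.2521 0.204 ] rpy [-180.    0.   87.] w 0.0637 F [ 0.3 -0.2 -0.4] t 50.95
```

View pics/f9.png

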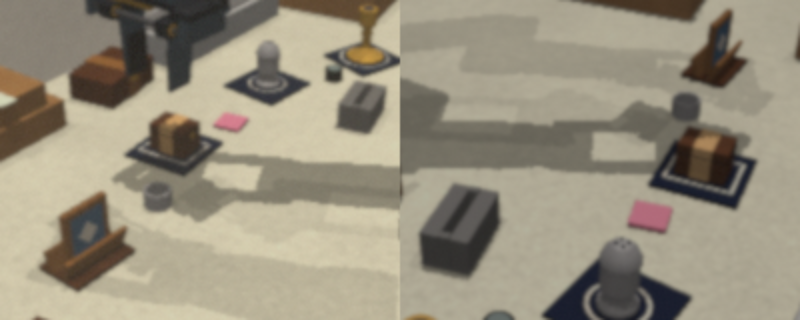

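View pics/wrist9.png

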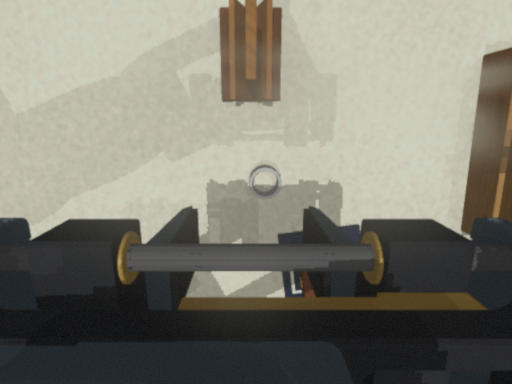

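View pics/scene9.png

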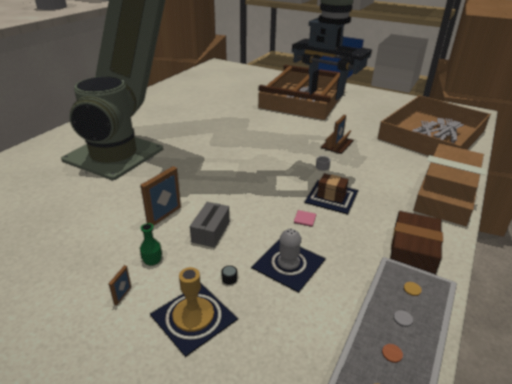

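All four pieces are in place: tile in the groove at (339,130), box at (333,188), caster at (289,250), candlestick at (192,302). The vase at (150,245) hasn't moved.

```bash
python3 -c "
from h import *
print(manip.job_done()); print(manip.observe()['clock'])"
```

```text
the job is handed in; nothing more can be done
None
the job is handed in; nothing more can be done
```

All four pieces are in place and released, and I handed the job in at about 51 s of the 117 s allowed. The hand-in gives no verdict.

My last checks, averaging the views where they differ:

| Piece | Measured position (m) | Target (m) | Offset |
|---|---|---|---|
| Candlestick, large ring | (0.541, -0.350) | (0.542, -0.352) | about 2 mm |
| Caster, small ring | (0.629, -0.149) | (0.629, -0.150) | about 1 mm |
| Box, rectangle | (0.622, 0.117) | (0.6215, 0.1175) | about 1 mm |
| Tile, groove stand | (0.538, 0.391) | (0.538, 0.392) | about 1 mm |

- **Angles:** The box is about 1.5° off square. The tile runs along the groove to within 1° and stands nearly upright, with its top at about 0.09 m, which fits standing on the groove floor.
- **Which tile:** I took the middle-sized one, in the packing block. The larger and smaller lookalikes were left alone.
- **Vase:** It looked unmoved in the final scene picture; I did not measure it again.
- **Disagreements:** The scene and side views differed from each other by up to about 6 mm for the candlestick and 14 mm for the caster top. Each sees only its near side, so I averaged them. Single views ranged up to about 6–8 mm off target, still inside the 12 mm limit. The tile's wrist view cut off part of its length, so it read about 4 mm short along the groove.

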